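# Lift the shortbread off the baking sheet onto the cooling rack

## Robot

A 6-joint arm with a two-finger parallel gripper is mounted at the origin on a cart in front of the work surface, level with it; the furniture and walls round the work are solid. World frame = base frame: x ahead of the robot, y to its left, z up, the work surface at z = 0. Lengths are in m, angles in rad, forces in N, time in s.
With the tool pointing down it reaches from about 0.3 to 0.85 m from the base axis. Payload 4.2 kg.
Tool frame: the origin (TCP) lies midway between the tips of the shut fingers; the grasp point (between the pads) lies 19 mm behind it; z points along the fingers, y is the line along which they close (so a half turn about z gives the same grasp; the last joint's range is limited). The gripper opens to 91 mm and grips with 3 to 60 N. Pads are 32 mm wide; open, the fingers measure 118 mm over their backs; the gripper's body (76 mm by 178 mm) begins 60 mm behind the grasp point.
Start: joints at [1.254, 0.32, 1.565, -0, 1.257, -0.02], TCP at [0.168, 0.55, 0.214] pointing down, gripper open.
Joint ranges: [-3.11, 3.11], [-0.84, 2.01], [0.21, 2.61], [-1.34, 4.49], [0.05, 2.63], [-2.56, 2.56]. Speed limits (rad/s): [2.57, 2.57, 3.14, 3.14, 3.14, 3.14].

## Interface

Orientations are given as a rotation vector (axis times angle).
In Python, from bench import read_state, camera, camera_params, job_done, find_in gives the robot as it stands.
- The arm moves only by the tool apply_moves, never from a script. Its argument "rows" is a list of rows, each a list of 7 numbers: the shift along the world's x, y, z in units of 8 cm (1.0 is 8 cm), then the turn, a rotation vector about the world's x, y, z in units of 90 degrees (1.0 is 90 degrees), then the closure, from -1 (fully open) to 1 (shut), so that 0 is half open. A call has 1 to 5 rows; each row is the pose to reach, as a shift and turn from the pose commanded when the call began; what a row does not reach only later rows make up. A row lasts 1/8 s, in which the tool goes at most 62.5 mm and 10.7 degrees, less where a joint would pass 70% of its speed; a pose out of reach is approached as far as the arm can. A call with a number of a shift or a turn outside -1 to 1 is refused whole. A call with a gripper value outside its range is refused whole. The fingers move at their own pace and stop on an object; "grip_force" is the grip in N (left out, the last holds). Time passes only in rows, so rows that repeat a pose let the fingers close. It gives the time, the measured TCP pose, the force, the opening and the grip force at its end, in the units of the state.
- read_state(): the state, without advancing time (a new reading comes with each control period).
- camera(name): name is "scene" or "top" or "wrist"; returns (picture, depth): 420x560x3 uint8, red, green, blue; 420x560 float32, m along the optical axis (not along the pixel's ray), 0 where there is no reading.
- camera_params(name): a dict with "fov_y" (degrees; the focal length in pixels is half the picture's height over the tangent of half this angle, whatever the lens; pixels are square), "cx", "cy" (the principal point, pixels), "position" and "rotation" of the camera in the world. Camera axes: x right, y down, z forward; pixel columns grow to the right and rows downward; lengths in m; the calibration is good to about 2 mm. A picture is of the moment at which its call begins: read the wrist's pose just before it. camera_params takes no time and is no camera call; for the wrist camera it gives the pose at the moment of the call.
- job_done(): hands the job in; it is judged then, once.
Trained networks look in the newest picture that a camera, given by its name, has taken for a name from the list of things; names that differ only in an ending like _2 or _b are one class to them, and where a whole thing is asked for, a point or a joint stands for the part that bears it (a point fixed in the world has none). Each returns a list of dicts, best first, with "score" (0 to 1); they miss things now and then, are a little off and sometimes report something else, mostly with a low value. They report only what shows in the picture. A call takes as long as a camera call. They do not tell look-alikes from the thing itself.
- find_in(camera, target): "centre" ([x, y, z] in m, in world coordinates, good to about 4 mm: the middle of the surface that is visible of it).
The state is a dict: "clock": time; "q": joint angles; "joint_velocities": joint speeds; "tau": joint torques, N m; "position": TCP position; "eef_rot": TCP orientation; "ft_force": force on the tool from outside, world axes, zero at the start; "torque": the same for the moment, N m; "opening": opening from 0.0 (shut) to 1.0 (fully open); "finger_force": force on a finger pad.
Only numpy, scipy, OpenCV 4.12 (cv2) and the standard library are available. Lean on these libraries where they do the work, as an engineer would, in place of code of your own. Each camera call takes 0.05 s, during which the arm holds its last target. There are 200 camera calls.

## Task

Take the wide-handled slotted lifter by its grip, slide its blade under the shortbread on the baking sheet (the sheet's raised lip will stop the biscuit running away), and carry it over to the wire cooling rack. Let it slide off there gently so that it lies flat, right way up and wholly on the rack, then stand the lifter back on the bare worktop on its blade, clear of sheet and rack. Do not touch the biscuit with the gripper, drop or throw it, and leave the pepper grinder and oil bottle where they are.

Things in the scene. Friction and masses are not known exactly. Their poses are not given: they have to be found in the camera images.
- lifter_grip (a point): Middle of the black grip of the lifter (250 g), axes of the lifter: x forward along its blade, y across, z up. The grip is a flat slab 90 mm wide (y, too wide to span), 14 mm thick, leaning back 60 degrees above the blade, rising along (-0.500, 0, 0.866), ending 30 mm above this point. Hold it over its thickness: fingers pointing down that slope, closing along (0.866, 0, 0.500).
- blade_front (a point): Middle of the lower front edge of the lifter's blade; same axes. The slotted steel blade is flat, 105 mm long (back along -x from here), 80 mm wide, 2 mm thick, smooth. The grip point lies at (-0.155, 0, 0.088) from here. The lifter stands stably by itself on its level blade; it starts so on the bare worktop between sheet and rack.
- biscuit: Round pale-brown shortbread, pricked top, rigid, 90 mm across, 12 mm thick, about 90 g, on steel blade friction 0.3, on sheet and rack 0.6; origin at its underside's centre, z up. Underside flat to 34 mm radius, then bevelled up (5 mm at 45 mm radius): a blade edge lying on the sheet gets under once the biscuit is stopped from sliding. Starts flat on the sheet, 5 to 40 mm short of the lip.
- baking_sheet: Dark steel baking sheet, fixed, 180 mm (x) by 160 mm (y), 4 mm thick; origin at the centre of its underside, on the worktop. Flat and open at the front (-x) and sides; along its far edge (+x) a lip 5 mm thick stands 18 mm over the worktop (21 mm with its bead), inner face at x = +85 mm.
- cooling_rack: Wire cooling rack, fixed, 180 mm (x) by 160 mm (y); origin at its centre at worktop height. Steel wires 4 mm thick run along x every 13 mm; their tops, 24 mm over the worktop, carry the biscuit. No edge stands up round it. Sheet and rack may stand either way round, left or right; right of the worktop, at y = -0.40, rises a tall wall that the wrist must keep clear of.
- pepper_grinder: Pepper grinder, 43 mm across, 112 mm tall, standing loose on the worktop behind the work; origin at the centre of its underside. Leave alone.
- oil_bottle: Slim bottle with a black cap, 42 mm across, 170 mm tall, loose behind the work; origin at the centre of its underside. Leave alone.
Things that resemble listed ones, but are neither listed nor needed, are in the scene too. Of the things that look like the biscuit, the larger one is meant.

How it is judged:
By the outcome, as a careful person would: the job done as asked, in the order asked, and still so for the second after the job is handed in, with the robot touching nothing.
It also fails if it takes over 66 s, if anything falls off the work surface, if the arm or the gripper's body presses on something with over 40 N, if the wrist force passes 120 N, or if a joint passes its speed limit or range.

## Working session

There is one attempt and no reset: what is moved stays moved. The work goes in short steps, Python scripts to look and compute and a tool call to move; the robot and the scene stay as the last step left them, time stands still between calls to the robot, and variables do not carry over. Pictures are saved under pics/ and viewed, at most 10 in all, crops included, and the job is handed in when it is done.

Besides the shell and the picture viewer there is one more tool, called after "Emit:" by a JSON object that holds its "op" and its "data", one argument or row to a line. apply_moves: Moves the arm, as the interface text tells. Its arguments: {"type":"object","properties":{"rows":{"type":"array"},"grip_force":{"type":"number"}},"required":["rows"]}

```bash
mkdir -p pics; ls
python3 - <<'E'
from bench import *
import cv2,numpy as np
for c in("top","scene"):
    p,d=camera(c); cv2.imwrite(f"pics/{c}0.png",p[:,:,::-1]); np.save(f"pics/{c}0.npy",d)
    print(c,camera_params(c))
    for t in("lifter_grip","blade_front","biscuit","baking_sheet","cooling_rack","pepper_grinder","oil_bottle"):
        print(t,[(np.round(r["centre"],3).tolist(),round(r["score"],2)) for r in find_in(c,t)][:4])
print(read_state())
E
```

```text
pics
top {'fov_y': 53.989753495108985, 'cx': 277.6223727601739, 'cy': 200.57646136368683, 'position': array([ 0.5007387 , -0.07023357,  0.92921234]), 'rotation': array([-2.11829932,  2.16641411, -0.11479663])}
lifter_grip [([0.636, -0.07, 0.003], 0.8)]
blade_front [([0.631, -0.072, -0.001], 0.84)]
biscuit [([0.446, -0.065, 0.011], 0.63), ([0.58, -0.214, 0.016], 0.55)]
baking_sheet [([0.574, -0.237, 0.001], 0.79), ([0.778, -0.107, 0.117], 0.74)]
cooling_rack [([0.603, 0.101, 0.024], 0.64)]
pepper_grinder [([0.774, -0.051, 0.101], 0.9)]
oil_bottle [([0.777, -0.111, 0.118], 0.59)]
scene {'fov_y': 46.87176053535582, 'cx': 279.47719550501927, 'cy': 197.071692770021, 'position': array([-0.09262498, -0.19639544,  0.56172007]), 'rotation': array([-1.69739559,  1.4926084 , -0.78320589])}
lifter_grip [([0.576, -0.073, 0.08], 0.67)]
blade_front []
biscuit [([0.443, -0.07, 0.012], 0.84), ([0.77, -0.05, 0.063], 0.27)]
baking_sheet [([0.551, -0.237, 0.004], 0.62)]
cooling_rack [([0.594, 0.1, 0.024], 0.6), ([0.552, -0.238, 0.004], 0.41)]
pepper_grinder [([0.774, -0.049, 0.061], 0.71)]
oil_bottle [([0.772, -0.112, 0.09], 0.79), ([0.573, -0.072, 0.082], 0.42)]
{'clock': 0.8, 'q': array([ 1.25399142e+00,  3.19563791e-01,  1.56447546e+00,  1.41299996e-06,
        1.25741541e+00, -2.00005386e-02]), 'joint_velocities': array([ 0.00017264,  0.00048252,  0.00162857,  0.00176119, -0.00133519,
       -0.00081668]), 'tau': array([-1.50301254e-03, -4.12303662e+01, -2.32224673e+01,  7.22251413e-02,
        3.78002494e-02,  5.48633619e-07]), 'position': array([0.16817319, 0.54987795, 0.2140063 ]), 'eef_rot': array([4.64507271e-01, 3.10704045e+00, 2.14046648e-04]), 'ft_force': array([ 0.48288694,  0.38593964, -0.4309909 ]), 'torque': array([-0.03583428, -0.03986092,  0.0449019 ]), 'finger_force': 0.0, 'opening': 0.9964706627166026}
```

View pics/top0.png

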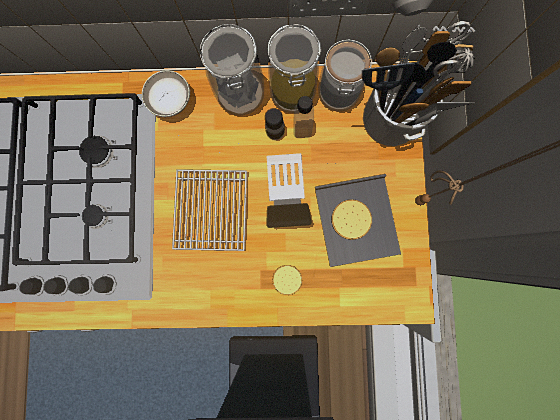

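View pics/scene0.png

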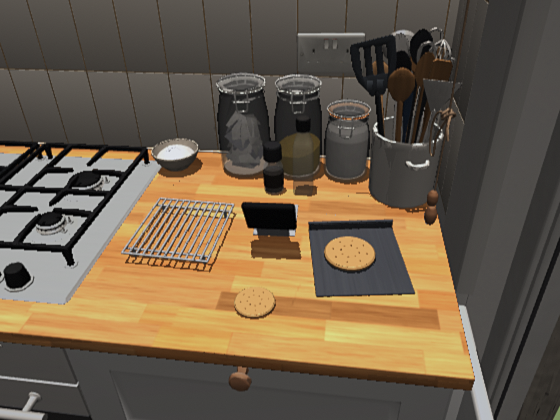

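Top picture: rack at (210,210), lifter with blade at (285,175) and grip at (290,216), and the sheet at (358,220) with its lip on the far edge. There are two biscuit look-alikes: one on the sheet at (351,219) and a smaller one on the bare worktop at (287,280). The one on the sheet fits, since it is larger and lies on the sheet. I'll confirm with a crop and measure.

```bash
cat > h.py <<'E'
import numpy as np,cv2
from bench import *
from scipy.spatial.transform import Rotation as R
def cloud(c,d,pr=None):
    P=pr or camera_params(c); f=d.shape[0]/2/np.tan(np.radians(P["fov_y"]/2))
    v,u=np.mgrid[:d.shape[0],:d.shape[1]]
    X=np.stack([(u-P["cx"])/f*d,(v-P["cy"])/f*d,d],-1)
    return X@R.from_rotvec(P["rotation"]).as_matrix().T+P["position"]
def rect(pts):
    r=cv2.minAreaRect((pts[:,:2]*1000).astype(np.float32)); return np.round(r[0],1),np.round(r[1],1),round(r[2],1)
E
python3 - <<'E'
from h import *
im=cv2.imread("pics/top0.png"); d=np.load("pics/top0.npy"); X=cloud("top",d)
x,y,z=X[...,0],X[...,1],X[...,2]
hsv=cv2.cvtColor(im,cv2.COLOR_BGR2HSV); S,V=hsv[...,1].astype(int),hsv[...,2].astype(int)
def box(u0,u1,v0,v1):
    m=np.zeros(d.shape,bool); m[v0:v1,u0:u1]=1; return m&(d>0)
def big(m):
    n,l,s,_=cv2.connectedComponentsWithStats(m.astype(np.uint8)); return l==1+np.argmax(s[1:,4])
def rep(n,m): m=big(m); print(n,m.sum(),"z",np.round(np.percentile(z[m],[5,50,95]),4),rect(X[m]))
sh=box(308,405,170,272); print("worktop z",np.median(z[box(300,315,240,270)]))
rep("sheet",sh&(V<120)&(z<.03))
rep("lip",sh&(z>.0125)&(V<120))
rep("bisc",sh&(S>70)&(z>.009)&(V>130)&(x<.63))
rep("small",box(265,310,260,300)&(z>.005))
rep("blade",box(262,308,150,202)&(S<60)&(V>150))
rep("grip",box(260,318,195,232)&(z>.05))
rep("rack",box(165,255,160,257)&(z>.015))
a=cv2.resize(im[165:300,260:410],None,fx=5,fy=4.4,interpolation=cv2.INTER_CUBIC); cv2.imwrite("pics/crop1.png",a)
E
```

```text
worktop z -0.0009229915917101095
sheet 4526 z [0.0001 0.003  0.0115] (array([ 574.7, -227.7]), array([181.5, 164. ]), 8.8)
lip 207 z [0.015 0.019 0.022] (array([ 660.9, -212. ]), array([  6.3, 159.1]), 8.8)
bisc 1246 z [0.0118 0.0147 0.0173] (array([ 576.7, -212.3]), array([87.1, 88.1]), 8.5)
small 653 z [0.0055 0.0078 0.0104] (array([446.7, -66.5]), array([63.1, 63.7]), 66.7)
blade 1209 z [-0.0019  0.0008  0.0035] (array([678.8, -67.4]), array([105.4,  79.9]), 2.4)
grip 883 z [0.0556 0.0967 0.1144] (array([581.9, -71.6]), array([48.8, 89.9]), 2.6)
rack 2250 z [0.0183 0.0222 0.0251] (array([605.3, 102.6]), array([159.8, 180.1]), 87.6)
```

View pics/crop1.png

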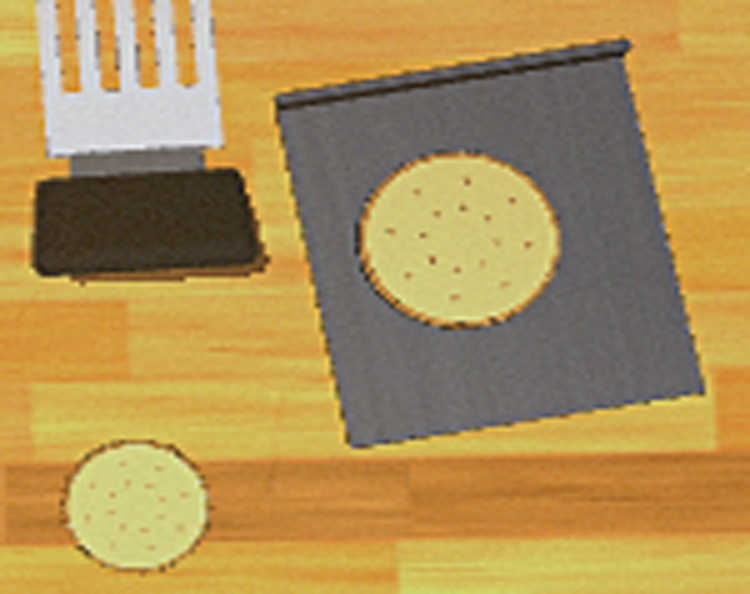

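The crop confirms it: the biscuit on the sheet (crop 460,238) is 88 mm across and lies 36 mm short of the lip. The one on the worktop (crop 137,505) is only 63 mm. All measured sizes match the description. Next I plan the approach.

```bash
cat >> h.py <<'E'
from scipy.spatial.transform import Slerp
def lift_rot(yaw,pitch=0):  # lifter axes; pitch>0 = nose down (deg)
    return R.from_euler("ZY",[yaw,pitch],degrees=True)
T0=R.from_matrix(np.array([[0,.866025,.5],[1,0,0],[0,.5,-.866025]]))  # tool axes (cols) in lifter axes
G=np.array([-.155,0,.088]); TC=G+.019*np.array([.5,0,-.866])       # tcp in lifter frame from blade_front
def tool(front,yaw,pitch=0,off=0):
    L=lift_rot(yaw,pitch); return np.array(front)+L.apply(TC+off*np.array([-.5,0,.866])), L*T0
def delta(p0,r0,p1,r1): return np.round(np.r_[(np.array(p1)-p0)/.08,(r1*r0.inv()).as_rotvec()/(np.pi/2)],3)
SH=np.array([.5747,-.2277,0]); SY=8.8; RK=np.array([.6053,.1026,0]); RY=-2.4
LF=np.array([.7313,-.0651,0]); LY=2.5
def on(o,yaw,v): return o+R.from_euler("z",yaw,degrees=True).apply(v)
E
python3 - <<'E'
from h import *
s=read_state(); p0=s["position"]; r0=R.from_rotvec(s["eef_rot"])
p1,r1=tool(LF,LY,0,.085); print(p0,p1,tool(LF,LY)[0])
D=delta(p0,r0,p1,r1); print(D, "per call/8",np.round(D/8,4))
E
```

```text
[0.16817319 0.54987795 0.2140063 ] [ 0.54347893 -0.07330044  0.145156  ] [ 0.58593848 -0.07144662  0.071546  ]
[ 4.691 -7.79  -0.861  0.217 -0.281 -0.764] per call/8 [ 0.5864 -0.9738 -0.1076  0.0271 -0.0351 -0.0955]
```

Emit:
{"op": "apply_moves", "data": {
  "rows": [
    [0.3,-0.49,-0.05,0.0135,-0.0175,-0.048,-1],
    [0.59,-0.97,-0.11,0.027,-0.035,-0.0955,-1]
  ]
}}

```text
clock: 1.05
position: [0.2159, 0.4716, 0.205]
eef_rot: [0.687, 3.014, 0.079]
ft_force: [0.2, 0.2, -0.1]
opening: 1.001
finger_force: 0.0
```

Emit:
{"op": "apply_moves", "data": {
  "rows": [
    [0.3,-0.49,-0.05,0.0135,-0.0175,-0.048,-1],
    [0.59,-0.97,-0.11,0.027,-0.035,-0.0955,-1]
  ]
}}

```text
clock: 1.3
position: [0.2632, 0.3934, 0.1965]
eef_rot: [0.898, 2.905, 0.154]
ft_force: [0.8, -0.9, 0.2]
opening: 1.003
finger_force: 0.0
```

Emit:
{"op": "apply_moves", "data": {
  "rows": [
    [0.3,-0.49,-0.05,0.0135,-0.0175,-0.048,-1],
    [0.59,-0.97,-0.11,0.027,-0.035,-0.0955,-1]
  ]
}}

```text
clock: 1.55
position: [0.3104, 0.3159, 0.1878]
eef_rot: [1.096, 2.781, 0.226]
ft_force: [-0.4, -0.3, 0.1]
opening: 1.004
finger_force: 0.0
```

Emit:
{"op": "apply_moves", "data": {
  "rows": [
    [0.3,-0.49,-0.05,0.0135,-0.0175,-0.048,-1],
    [0.59,-0.97,-0.11,0.027,-0.035,-0.0955,-1]
  ]
}}

```text
clock: 1.8
position: [0.3576, 0.2383, 0.179]
eef_rot: [1.281, 2.642, 0.294]
ft_force: [-0.0, -0.3, 0.4]
opening: 1.004
finger_force: 0.0
```

Emit:
{"op": "apply_moves", "data": {
  "rows": [
    [0.3,-0.49,-0.05,0.0135,-0.0175,-0.048,-1],
    [0.59,-0.97,-0.11,0.027,-0.035,-0.0955,-1]
  ]
}}

```text
clock: 2.05
position: [0.4049, 0.1606, 0.1703]
eef_rot: [1.454, 2.49, 0.358]
ft_force: [1.0, 1.1, 0.7]
opening: 0.999
finger_force: 0.0
```

Emit:
{"op": "apply_moves", "data": {
  "rows": [
    [0.3,-0.49,-0.05,0.0135,-0.0175,-0.048,-1],
    [0.59,-0.97,-0.11,0.027,-0.035,-0.0955,-1]
  ]
}}

```text
clock: 2.3
position: [0.4521, 0.0828, 0.1616]
eef_rot: [1.613, 2.327, 0.419]
ft_force: [0.0, 1.2, -0.7]
opening: 1.004
finger_force: 0.0
```

Emit:
{"op": "apply_moves", "data": {
  "rows": [
    [0.3,-0.49,-0.05,0.0135,-0.0175,-0.048,-1],
    [0.59,-0.97,-0.11,0.027,-0.035,-0.0955,-1]
  ]
}}

```text
clock: 2.55
position: [0.4993, 0.0051, 0.1527]
eef_rot: [1.759, 2.153, 0.475]
ft_force: [-0.2, 1.2, 0.2]
opening: 0.995
finger_force: 0.0
```

Emit:
{"op": "apply_moves", "data": {
  "rows": [
    [0.28,-0.49,-0.05,0.0135,-0.0175,-0.048,-1],
    [0.56,-0.98,-0.09,0.027,-0.035,-0.0955,-1],
    [0.56,-0.98,-0.09,0.027,-0.035,-0.0955,-1]
  ]
}}

```text
clock: 2.92
position: [0.5443, -0.0739, 0.145]
eef_rot: [1.892, 1.97, 0.525]
ft_force: [-0.0, 0.4, -0.6]
opening: 1.002
finger_force: 0.0
```

Run:
```python
from h import *
pr=camera_params("wrist"); p,d=camera("wrist"); cv2.imwrite("pics/w1.png",p[:,:,::-1])
X=cloud("wrist",d,pr); m=(d>0)&(X[...,2]>.035)&(np.abs(X[...,0]-.58)<.06)&(np.abs(X[...,1]+.07)<.07)&(p.max(-1)<90)
q=X[m]; print(m.sum(),rect(q),np.percentile(q[:,2],[1,50,99]))
n=np.linalg.svd(q[::7]-q.mean(0),full_matrices=False)[2]; print(q.mean(0),n[2])
s=read_state(); p0=s["position"]; r0=R.from_rotvec(s["eef_rot"]); print(p0,s["q"])
print(delta(p0,r0,*tool(LF,LY,0,.085)),delta(p0,r0,*tool(LF,LY)))
```

```text
23278 (array([553.2, -54.3]), array([87.6, 72.6]), 70.6) [0.10603081 0.25204859 0.27288192]
[ 0.54402454 -0.04902561  0.2301815 ] [-0.94951211 -0.24512996 -0.19580103]
[ 0.54324451 -0.0725409   0.14475797] [-0.23797969  0.14242366  2.1358127   0.37503795  0.38404182 -0.59531401]
[ 0.003 -0.009  0.005  0.    -0.002  0.001] [ 0.534  0.014 -0.915  0.    -0.002  0.001]
```

View pics/w1.png

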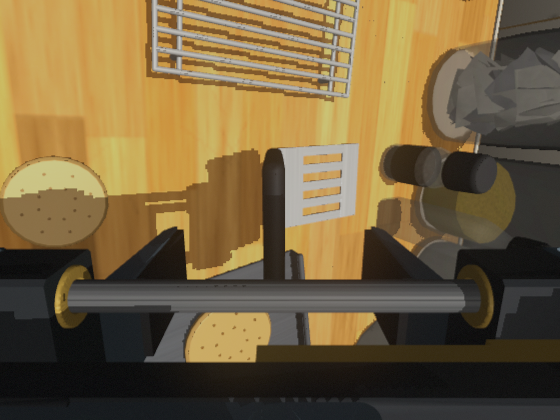

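The wrist view shows the grip slab edge-on at (275,215), midway between the fingers (185 and 365) and parallel to them. I descend and close.

Emit:
{"op": "apply_moves", "data": {
  "rows": [
    [0.13,0.0,-0.23,0,0,0,-1],
    [0.27,0.005,-0.46,0,0,0,-1],
    [0.4,0.005,-0.69,0,0,0,-1],
    [0.53,0.01,-0.915,0,0,0,-1],
    [0.53,0.01,-0.915,0,0,0,-1]
  ]
}}

```text
clock: 3.6
position: [0.585, -0.0693, 0.0709]
eef_rot: [1.889, 1.978, 0.526]
ft_force: [-0.3, -0.1, 0.4]
opening: 1.002
finger_force: 0.0
```

Emit:
{"op": "apply_moves", "data": {
  "rows": [
    [0,0,0,0,0,0,0.3],
    [0,0,0,0,0,0,0.6],
    [0,0,0,0,0,0,0.8],
    [0,0,0,0,0,0,1],
    [0,0,0,0,0,0,1]
  ],
  "grip_force": 8
}}

```text
clock: 4.22
position: [0.5858, -0.071, 0.0721]
eef_rot: [1.888, 1.974, 0.526]
ft_force: [0.2, -0.5, -0.3]
opening: 0.484
finger_force: 0.0
```

Emit:
{"op": "apply_moves", "data": {
  "rows": [
    [0,0,0,0,0,0,1],
    [0,0,0,0,0,0,1],
    [0,0,0,0,0,0,1]
  ],
  "grip_force": 25
}}

```text
clock: 4.6
position: [0.5858, -0.0709, 0.0719]
eef_rot: [1.888, 1.974, 0.526]
ft_force: [-0.2, 1.0, 0.4]
opening: 0.156
finger_force: 3.6
```

Emit:
{"op": "apply_moves", "data": {
  "rows": [
    [0,0,0,0,0,0,1],
    [0,0,0,0,0,0,1],
    [0,0,0,0,0,0,1],
    [0,0,0,0,0,0,1]
  ],
  "grip_force": 50
}}

```text
clock: 5.1
position: [0.586, -0.071, 0.0722]
eef_rot: [1.888, 1.974, 0.526]
ft_force: [0.8, -0.7, -0.4]
opening: 0.15
finger_force: 50.0
```

Run:
```python
from h import *
s=read_state(); print(s["position"],s["eef_rot"],s["ft_force"],s["torque"],s["opening"],s["finger_force"])
p0=s["position"]; r0=R.from_rotvec(s["eef_rot"])
print("dev",delta(p0,r0,*tool(LF,LY)))
b=14.9/1000
for n,f,y,pi in(("up",LF+[-.05,0,.08],LY,0),("above sheet",on(SH,SY,[-.06,b,.05]),SY,2),("low",on(SH,SY,[-.06,b,.006]),SY,2),("touch",on(SH,SY,[-.06,b,.004]),SY,2)):
    p,r=tool(f,y,pi); print(n,f,p,delta(p0,r0,p,r)); p0,r0=p,r
```

```text
[ 0.5860233  -0.0710467   0.07215488] [1.88805511 1.97371152 0.52624315] [ 0.81636436 -0.66414001 -0.41884214] [-0.16329159 -0.11745249 -0.00634002] 0.14980625796078184 49.99414086341858
dev [-0.001 -0.005 -0.008  0.001 -0.001 -0.   ]
up [ 0.6813 -0.0651  0.08  ] [ 0.53593848 -0.07144662  0.151546  ] [-0.626 -0.005  0.992  0.001 -0.001 -0.   ]
above sheet [ 0.51312681 -0.22215455  0.05      ] [ 0.3718947  -0.24401843  0.12658029] [-2.051e+00 -2.157e+00 -3.120e-01 -2.000e-03  2.200e-02  7.000e-02]
low [ 0.51312681 -0.22215455  0.006     ] [ 0.3718947  -0.24401843  0.08258029] [ 0.    0.   -0.55  0.    0.    0.  ]
touch [ 0.51312681 -0.22215455  0.004     ] [ 0.3718947  -0.24401843  0.08058029] [ 0.     0.    -0.025  0.     0.     0.   ]
```

Emit:
{"op": "apply_moves", "data": {
  "rows": [
    [0,0,0.2,0,0,0,1],
    [-0.15,0,0.45,0,0,0,1],
    [-0.35,0,0.75,0,0,0,1],
    [-0.62,0,0.99,0,0,0,1]
  ]
}}

```text
clock: 5.6
position: [0.5345, -0.0705, 0.1506]
eef_rot: [1.89, 1.977, 0.524]
ft_force: [0.3, 0.0, -2.5]
opening: 0.151
finger_force: 50.0
```

Emit:
{"op": "apply_moves", "data": {
  "rows": [
    [-0.34,-0.36,0,0,0.004,0.012,1],
    [-0.68,-0.72,0,0,0.0075,0.0235,1]
  ]
}}

```text
clock: 5.85
position: [0.4797, -0.1278, 0.1503]
eef_rot: [1.862, 2.025, 0.527]
ft_force: [-0.1, -1.3, -1.6]
opening: 0.151
finger_force: 50.0
```

Emit:
{"op": "apply_moves", "data": {
  "rows": [
    [-0.34,-0.36,0,0,0.004,0.012,1],
    [-0.68,-0.72,0,0,0.0075,0.0235,1]
  ]
}}

```text
clock: 6.1
position: [0.4253, -0.1859, 0.1502]
eef_rot: [1.836, 2.069, 0.527]
ft_force: [1.0, -1.3, -3.5]
opening: 0.152
finger_force: 50.0
```

Emit:
{"op": "apply_moves", "data": {
  "rows": [
    [-0.34,-0.36,0,0,0.004,0.012,1],
    [-0.69,-0.72,-0.31,0,0.0075,0.0235,1],
    [-0.69,-0.72,-0.31,0,0.0075,0.0235,1]
  ]
}}

```text
clock: 6.48
position: [0.3696, -0.2442, 0.1242]
eef_rot: [1.817, 2.109, 0.527]
ft_force: [0.3, 0.4, -3.2]
opening: 0.152
finger_force: 50.0
```

Run:
```python
from h import *
s=read_state(); p0=s["position"]; r0=R.from_rotvec(s["eef_rot"]); print(p0,s["q"],s["ft_force"])
p,d=camera("top"); cv2.imwrite("pics/top1.png",p[:,:,::-1]); X=cloud("top",d)
print("dev",delta(p0,r0,*tool(on(SH,SY,[-.06,.0149,.05]),SY,2)))
hsv=cv2.cvtColor(p,cv2.COLOR_RGB2HSV)
m=(d>0)&(X[...,2]>.03)&(X[...,2]<.075)&(X[...,0]>.39)&(X[...,0]<.54)&(abs(X[...,1]+.22)<.08)&(hsv[...,1]<60)&(hsv[...,2]>130)
n,l,st,_=cv2.connectedComponentsWithStats(m.astype(np.uint8)); m=l==1+np.argmax(st[1:,4])
q=X[m]; print(m.sum(),rect(q)); A=np.c_[q[:,:2]-q[:,:2].mean(0),np.ones(len(q))]; c=np.linalg.lstsq(A,q[:,2],rcond=None)[0]; print(q.mean(0),"slopes",np.degrees(np.arctan(c[:2])))
```

```text
[ 0.36956098 -0.24424991  0.12422061] [-0.92963545  0.10526639  2.23211064  0.70064331  0.69495384 -1.60175276] [ 0.27114721  0.39786521 -3.22707262]
dev [ 0.029  0.003  0.029 -0.004 -0.004  0.002]
1505 (array([ 458.4, -230.3]), array([104.1,  80.2]), 8.6)
[ 0.4562454  -0.23053413  0.04953868] slopes [-2.44357439  0.3163054 ]
```

View pics/top1.png

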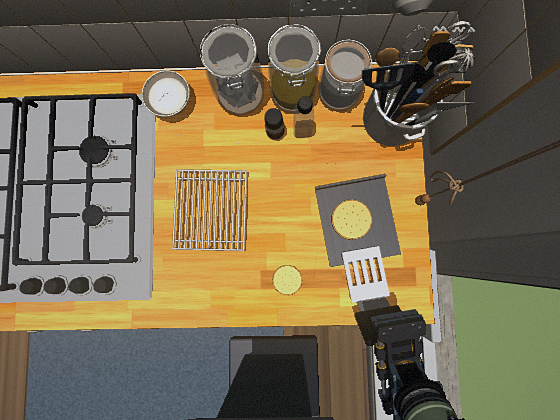

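The top view shows the blade at (365,275), behind the biscuit at (351,219) and square to the sheet, with fitted pitch 2.4° nose down. I descend until it touches.

Emit:
{"op": "apply_moves", "data": {
  "rows": [
    [0.01,0,-0.2,0,0,0,1],
    [0.02,0,-0.4,0,0,0,1],
    [0.02,0,-0.5,0,0,0,1],
    [0.02,0,-0.52,0,0,0,1],
    [0.02,0,-0.52,0,0,0,1]
  ]
}}

```text
clock: 7.15
position: [0.3741, -0.2436, 0.0851]
eef_rot: [1.807, 2.111, 0.526]
ft_force: [-0.7, 0.0, -3.1]
opening: 0.152
finger_force: 50.0
```

Emit:
{"op": "apply_moves", "data": {
  "rows": [
    [0,0,-0.01,0,0,0,1],
    [0,0,-0.01,0,0,0,1],
    [0,0,-0.02,0,0,0,1],
    [0,0,-0.02,0,0,0,1]
  ]
}}

```text
clock: 7.65
position: [0.3737, -0.2437, 0.0832]
eef_rot: [1.808, 2.111, 0.526]
ft_force: [-0.6, 0.0, -2.2]
opening: 0.152
finger_force: 50.0
```

Run:
```python
from h import *
s=read_state(); p0=s["position"]; r0=R.from_rotvec(s["eef_rot"]); print(p0,s["ft_force"],s["torque"])
print("dev",delta(p0,r0,*tool(on(SH,SY,[-.06,.0149,.004]),SY,2)))
```

```text
[ 0.37371499 -0.24372608  0.08315881] [-0.60450532  0.03207755 -2.21677451] [-0.20628541  0.67611339 -0.0032006 ]
dev [-0.023 -0.004 -0.032 -0.001 -0.001 -0.001]
```

Emit:
{"op": "apply_moves", "data": {
  "rows": [
    [0,0,-0.01,0,0,0,1],
    [0,0,-0.015,0,0,0,1],
    [0,0,-0.015,0,0,0,1]
  ]
}}

```text
clock: 8.02
position: [0.3738, -0.2437, 0.0819]
eef_rot: [1.808, 2.111, 0.527]
ft_force: [0.3, 0.4, -2.7]
opening: 0.153
finger_force: 50.0
```

Emit:
{"op": "apply_moves", "data": {
  "rows": [
    [0,0,-0.01,0,0,0,1],
    [0,0,-0.015,0,0,0,1],
    [0,0,-0.015,0,0,0,1]
  ]
}}

```text
clock: 8.4
position: [0.3741, -0.2439, 0.0812]
eef_rot: [1.807, 2.11, 0.527]
ft_force: [0.1, 0.5, 2.6]
opening: 0.148
finger_force: 50.0
```

Emit:
{"op": "apply_moves", "data": {
  "rows": [
    [0,0,-0.01,0,0,0,1],
    [0,0,-0.01,0,0,0,1]
  ]
}}

```text
clock: 8.65
position: [0.3745, -0.244, 0.0809]
eef_rot: [1.807, 2.109, 0.527]
ft_force: [-1.9, 1.0, 6.8]
opening: 0.151
finger_force: 50.0
```

Emit:
{"op": "apply_moves", "data": {
  "rows": [
    [0.12,0.019,-0.005,0,0,0,1],
    [0.24,0.037,-0.005,0,0,0,1],
    [0.36,0.056,-0.005,0,0,0,1],
    [0.48,0.074,-0.005,0,0,0,1],
    [0.6,0.093,-0.005,0,0,0,1]
  ]
}}

```text
clock: 9.28
position: [0.423, -0.2374, 0.0808]
eef_rot: [1.807, 2.107, 0.526]
ft_force: [-3.1, -0.2, 7.5]
opening: 0.152
finger_force: 50.0
```

```bash
cat > look.py <<'E'
from h import *
import sys
s=read_state(); p0=s["position"]; r0=R.from_rotvec(s["eef_rot"])
L=r0*T0.inv(); f=p0-L.apply(TC); e=L.as_euler("ZYX",degrees=True)
print("t",s["clock"],"F",np.round(s["ft_force"],1),"front",np.round(f,4),"sheet",np.round(R.from_euler("z",-SY,degrees=True).apply(f-SH),4),"rack",np.round(R.from_euler("z",-RY,degrees=True).apply(f-RK),4),"ypr",np.round(e,1))
p,d=camera("top"); X=cloud("top",d); hsv=cv2.cvtColor(p,cv2.COLOR_RGB2HSV)
if len(sys.argv)>1: cv2.imwrite(sys.argv[1],p[:,:,::-1])
H,S,V=[hsv[...,i].astype(int) for i in range(3)]
z=X[...,2]; m=(d>0)&(z>.009)&(z<.2)&(H>17)&(H<33)&(S>80)&(V>130)&(X[...,0]<.72)&(X[...,0]>.3)
n,l,st,_=cv2.connectedComponentsWithStats(m.astype(np.uint8))
m=l==1+np.argmax(st[1:,4]); q=X[m]
A=np.c_[q[:,:2]-q[:,:2].mean(0),np.ones(len(q))]; c=np.linalg.lstsq(A,q[:,2],rcond=None)[0]
rc=rect(q); ctr=np.r_[rc[0]/1000,0]
print("bisc",m.sum(),rc,"z",np.round(np.percentile(q[:,2],[5,50,95]),3),"tilt x,y deg",np.round(np.degrees(np.arctan(c[:2])),1),"sheet",np.round(R.from_euler("z",-SY,degrees=True).apply(ctr-SH),4)[:2],"rack",np.round(R.from_euler("z",-RY,degrees=True).apply(ctr-RK),4)[:2])
E
python3 look.py
```

```text
t 9.275 F [-3.1 -0.2  7.5] front [ 0.5642 -0.2155  0.0043] sheet [-0.0085  0.0136  0.0043] rack [-0.0277 -0.3196  0.0043] ypr [ 8.8  2.  -0. ]
bisc 1133 (array([ 598.7, -209.3]), array([87. , 84.4]), 88.7) z [0.013 0.015 0.018] tilt x,y deg [-0.3  0.1] sheet [0.0265 0.0145] rack [ 0.0065 -0.3119]
```

Emit:
{"op": "apply_moves", "data": {
  "rows": [
    [0.1,0.016,0,0,0,0,1],
    [0.2,0.031,0,0,0,0,1],
    [0.3,0.047,0,0,0,0,1],
    [0.4,0.062,0,0,0,0,1],
    [0.5,0.077,0,0,0,0,1]
  ]
}}

```text
clock: 9.95
position: [0.4628, -0.2311, 0.0808]
eef_rot: [1.807, 2.108, 0.526]
ft_force: [-4.0, -0.5, 6.8]
opening: 0.151
finger_force: 50.0
```

```bash
python3 look.py
```

```text
t 9.95 F [-4.  -0.5  6.8] front [ 0.604  -0.2092  0.0042] sheet [0.0318 0.0138 0.0042] rack [ 0.0118 -0.3116  0.0042] ypr [8.8 2.  0. ]
bisc 1136 (array([ 611.4, -208.6]), array([85.4, 85.4]), 16.9) z [0.013 0.016 0.019] tilt x,y deg [-2.5 -0. ] sheet [0.0392 0.0133] rack [ 0.0191 -0.3107]
```

The blade is under: the biscuit is stopped at the lip and tilted up. I carry on to just short of the lip.

Emit:
{"op": "apply_moves", "data": {
  "rows": [
    [0.12,0.019,0,0,0,0,1],
    [0.24,0.037,0,0,0,0,1],
    [0.36,0.056,0,0,0,0,1],
    [0.48,0.074,0,0,0,0,1],
    [0.57,0.088,0,0,0,0,1]
  ]
}}

```text
clock: 10.62
position: [0.5084, -0.224, 0.0808]
eef_rot: [1.806, 2.108, 0.526]
ft_force: [-3.3, -0.8, 7.4]
opening: 0.151
finger_force: 50.0
```

```bash
python3 look.py
```

```text
t 10.625 F [-3.3 -0.8  7.4] front [ 0.6497 -0.2021  0.0042] sheet [0.078  0.0138 0.0042] rack [ 0.0571 -0.3026  0.0042] ypr [8.8 2.  0. ]
bisc 1121 (array([ 611. , -208.1]), array([84.5, 83.7]), 87.4) z [0.015 0.018 0.021] tilt x,y deg [-1.9  0. ] sheet [0.0389 0.0138] rack [ 0.0187 -0.3102]
```

```bash
cat > plan.py <<'E'
from h import *
def plan(wps):
    s=read_state(); p0=s["position"]; r0=R.from_rotvec(s["eef_rot"])
    for n,f,y,pi in wps:
        p,r=tool(f,y,pi); print(n,p.round(4),delta(p0,r0,p,r)); p0,r0=p,r
E
python3 - <<'E'
from plan import *
o=lambda x,z:on(SH,SY,[x,.0138,z]); k=lambda x,z:on(RK,RY,[x,0,z])
plan([("back",o(.070,.0045),SY,2),("up1",o(.066,.020),SY,-2),("up2",o(.05,.075),SY,-6),("rack",k(.03,.075),RY,-6),("rackflat",k(.03,.06),RY,0)])
E
```

```text
back [ 0.5005 -0.2252  0.0811] [-0.107 -0.016  0.003 -0.     0.    -0.   ]
up1 [ 0.4916 -0.2266  0.0864] [-0.111 -0.017  0.067  0.007 -0.044 -0.   ]
up2 [ 0.4716 -0.2297  0.1309] [-0.25  -0.039  0.557  0.007 -0.044  0.   ]
rack [0.4832 0.1077 0.1309] [ 0.145  4.218  0.     0.     0.    -0.124]
rackflat [0.4899 0.1074 0.1315] [ 0.083 -0.003  0.008  0.003  0.067 -0.   ]
```

Emit:
{"op": "apply_moves", "data": {
  "rows": [
    [-0.04,-0.006,0.01,0,0,0,1],
    [-0.08,-0.012,0.015,0,0,0,1],
    [-0.11,-0.017,0.02,0,0,0,1],
    [-0.15,-0.022,0.04,0.003,-0.02,0,1],
    [-0.22,-0.034,0.09,0.007,-0.044,0,1]
  ]
}}

```text
clock: 11.3
position: [0.4875, -0.2241, 0.0847]
eef_rot: [1.771, 2.071, 0.594]
ft_force: [0.2, 0.0, -4.2]
opening: 0.15
finger_force: 50.0
```

Emit:
{"op": "apply_moves", "data": {
  "rows": [
    [-0.03,-0.005,0.07,0.001,-0.008,0,1],
    [-0.08,-0.012,0.18,0.0025,-0.016,0,1],
    [-0.14,-0.022,0.32,0.004,-0.026,0,1],
    [-0.21,-0.032,0.46,0.0055,-0.036,0,1],
    [-0.25,-0.039,0.56,0.007,-0.044,0,1]
  ]
}}

```text
clock: 11.92
position: [0.4695, -0.2291, 0.1326]
eef_rot: [1.729, 2.019, 0.657]
ft_force: [0.8, 0.1, -3.8]
opening: 0.153
finger_force: 50.0
```

```bash
python3 look.py pics/top2.png
```

```text
t 11.925 F [ 0.8  0.1 -3.8] front [ 0.6198 -0.2055  0.0766] sheet [0.0479 0.015  0.0766] rack [ 0.0274 -0.3072  0.0766] ypr [ 8.9 -6.   0.1]
bisc 1329 (array([ 580.8, -213.3]), array([82.6, 86. ]), 88.1) z [0.08  0.085 0.089] tilt x,y deg [5.8 1.2] sheet [0.0082 0.0133] rack [-0.0112 -0.3166]
```

View pics/top2.png

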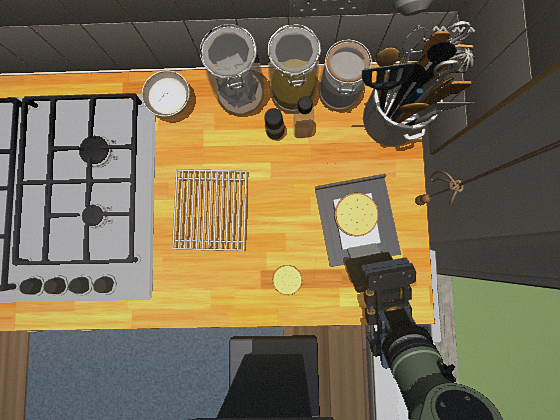

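The biscuit sits centred on the blade at (356,214). I carry it slowly over to the rack.

Emit:
{"op": "apply_moves", "data": {
  "rows": [
    [0,0.08,0,0,0,-0.002,1],
    [0.005,0.2,0,0,0,-0.006,1],
    [0.01,0.36,0,0,0,-0.01,1],
    [0.02,0.53,0,0,0,-0.015,1],
    [0.028,0.7,0,0,0,-0.0205,1]
  ]
}}

```text
clock: 12.6
position: [0.472, -0.1715, 0.1315]
eef_rot: [1.76, 1.988, 0.647]
ft_force: [-0.2, 0.4, -3.5]
opening: 0.151
finger_force: 50.0
```

Emit:
{"op": "apply_moves", "data": {
  "rows": [
    [0.007,0.18,0,0,0,-0.005,1],
    [0.014,0.35,0,0,0,-0.0103,1],
    [0.021,0.53,0,0,0,-0.0155,1],
    [0.028,0.7,0,0,0,-0.0207,1]
  ]
}}

```text
clock: 13.1
position: [0.474, -0.1154, 0.1315]
eef_rot: [1.788, 1.956, 0.637]
ft_force: [0.6, 0.0, -3.6]
opening: 0.149
finger_force: 50.0
```

Emit:
{"op": "apply_moves", "data": {
  "rows": [
    [0.007,0.18,0,0,0,-0.005,1],
    [0.014,0.35,0,0,0,-0.0103,1],
    [0.021,0.53,0,0,0,-0.0155,1],
    [0.028,0.7,0,0,0,-0.0207,1]
  ]
}}

```text
clock: 13.6
position: [0.476, -0.0593, 0.1315]
eef_rot: [1.817, 1.923, 0.627]
ft_force: [-0.1, 0.3, -3.0]
opening: 0.153
finger_force: 50.0
```

Emit:
{"op": "apply_moves", "data": {
  "rows": [
    [0.007,0.18,0,0,0,-0.005,1],
    [0.014,0.35,0,0,0,-0.0103,1],
    [0.021,0.53,0,0,0,-0.0155,1],
    [0.028,0.7,0,0,0,-0.0207,1]
  ]
}}

```text
clock: 14.1
position: [0.4776, -0.003, 0.1311]
eef_rot: [1.846, 1.89, 0.616]
ft_force: [-0.4, -0.5, -4.9]
opening: 0.157
finger_force: 50.0
```

Emit:
{"op": "apply_moves", "data": {
  "rows": [
    [0.007,0.18,0,0,0,-0.005,1],
    [0.014,0.35,0,0,0,-0.0103,1],
    [0.021,0.53,0,0,0,-0.0155,1],
    [0.028,0.7,0,0,0,-0.0207,1]
  ]
}}

```text
clock: 14.6
position: [0.4771, 0.0387, 0.1292]
eef_rot: [1.872, 1.87, 0.598]
ft_force: [-1.0, -0.4, -5.1]
opening: 0.154
finger_force: 50.0
```

Emit:
{"op": "apply_moves", "data": {
  "rows": [
    [0.007,0.18,0,0,0,-0.005,1],
    [0.014,0.35,0,0,0,-0.0103,1],
    [0.021,0.52,0,0,0,-0.0155,1],
    [0.028,0.64,0,0,0,-0.0207,1],
    [0.028,0.7,0,0,0,-0.0207,1]
  ]
}}

```text
clock: 15.22
position: [0.4801, 0.0951, 0.1296]
eef_rot: [1.896, 1.837, 0.59]
ft_force: [0.1, -0.3, -2.8]
opening: 0.152
finger_force: 50.0
```

```bash
python3 look.py
python3 - <<'E'
from plan import *
k=lambda x,z:on(RK,RY,[x,0,z])
plan([("flat",k(.03,.045),RY,0),("p12",k(.03,.034),RY,10),("low",k(.03,.0265),RY,14),("p22",k(.03,.0255),RY,22),("back20",k(.01,.0255),RY,22),("back90",k(-.06,.026),RY,22),("lift",k(-.1,.05),RY,15)])
E
```

```text
t 15.225 F [ 0.1 -0.3 -2.8] front [0.6315 0.0908 0.072 ] sheet [0.1049 0.306  0.072 ] rack [ 0.0267 -0.0107  0.072 ] ypr [-1.8 -5.4  0.3]
bisc 1289 (array([591.2,  91.1]), array([85.9, 84.5]), 88.6) z [0.077 0.08  0.084] tilt x,y deg [5.2 0.5] sheet [0.0651 0.3125] rack [-0.0136 -0.0121]
flat [0.4899 0.1074 0.1165] [ 0.12   0.153 -0.165 -0.001  0.06  -0.007]
p12 [0.5045 0.1068 0.1297] [ 0.183 -0.008  0.165  0.005  0.111  0.   ]
low [0.5115 0.1065 0.1311] [ 0.087 -0.004  0.017  0.002  0.044 -0.   ]
p22 [0.5273 0.1059 0.1463] [ 0.197 -0.008  0.19   0.004  0.089 -0.   ]
back20 [0.5073 0.1067 0.1463] [-0.25  0.01  0.    0.    0.    0.  ]
back90 [0.4373 0.1096 0.1468] [-0.874  0.037  0.006  0.     0.     0.   ]
lift [0.3835 0.1119 0.1568] [-0.673  0.028  0.124 -0.003 -0.078  0.   ]
```

Emit:
{"op": "apply_moves", "data": {
  "rows": [
    [0.06,0.08,-0.08,0,0.03,-0.003,1],
    [0.12,0.153,-0.165,0,0.06,-0.007,1],
    [0.18,0.15,-0.11,0.001,0.097,-0.007,1],
    [0.24,0.147,-0.055,0.003,0.134,-0.007,1],
    [0.303,0.145,0,0.004,0.171,-0.007,1]
  ]
}}

```text
clock: 15.9
position: [0.5044, 0.1056, 0.1298]
eef_rot: [2.074, 1.987, 0.348]
ft_force: [0.5, 0.1, -3.8]
opening: 0.15
finger_force: 50.0
```

```bash
python3 look.py
python3 - <<'E'
from plan import *
k=lambda x,z:on(RK,RY,[x,0,z])
plan([("low",k(.03,.0265),RY,14),("p22",k(.03,.0255),RY,22),("back20",k(.01,.0255),RY,22),("back90",k(-.06,.026),RY,22)])
E
```

```text
t 15.9 F [ 0.5  0.1 -3.8] front [0.6348 0.1001 0.0337] sheet [0.1096 0.3147 0.0337] rack [ 0.0296 -0.0013  0.0337] ypr [-2.4 10.2  0. ]
bisc 1114 (array([601.2, 102.9]), array([86.5, 80.1]), 74.8) z [0.046 0.053 0.058] tilt x,y deg [-10.1   0.6] sheet [0.0768 0.3227] rack [-0.0041  0.0001]
low [0.5115 0.1065 0.1311] [ 0.049  0.005 -0.005  0.     0.045  0.001]
p22 [0.5273 0.1059 0.1463] [ 0.197 -0.008  0.19   0.004  0.089 -0.   ]
back20 [0.5073 0.1067 0.1463] [-0.25  0.01  0.    0.    0.    0.  ]
back90 [0.4373 0.1096 0.1468] [-0.874  0.037  0.006  0.     0.     0.   ]
```

Emit:
{"op": "apply_moves", "data": {
  "rows": [
    [0.05,0.005,-0.005,0,0.045,0,1],
    [0.05,0.005,-0.005,0,0.045,0,1],
    [0.11,0.002,0.055,0.001,0.073,0,1],
    [0.17,0,0.11,0.003,0.1,0,1],
    [0.17,0,0.11,0.003,0.1,0,1]
  ]
}}

```text
clock: 16.58
position: [0.5193, 0.1055, 0.139]
eef_rot: [2.161, 2.071, 0.201]
ft_force: [-0.6, -0.6, -1.1]
opening: 0.154
finger_force: 50.0
```

```bash
python3 look.py
```

```text
t 16.575 F [-0.6 -0.6 -1.1] front [0.6338 0.1004 0.0243] sheet [0.1086 0.3152 0.0243] rack [ 0.0286 -0.001   0.0243] ypr [-2.5 18.8 -0.1]
bisc 855 (array([629.6, 101.6]), array([87.6, 69.8]), 64.6) z [0.033 0.042 0.049] tilt x,y deg [-15.6   0.7] sheet [0.1046 0.317 ] rack [0.0243 0.    ]
```

It has slid down until its front rests on the wires. I draw the blade back slowly.

Emit:
{"op": "apply_moves", "data": {
  "rows": [
    [-0.08,0.003,0,0,0,0,1],
    [-0.16,0.006,0,0,0,0,1],
    [-0.24,0.01,0,0,0,0,1],
    [-0.32,0.013,0,0,0,0,1],
    [-0.4,0.017,0,0,0,0,1]
  ]
}}

```text
clock: 17.25
position: [0.4866, 0.107, 0.139]
eef_rot: [2.161, 2.073, 0.199]
ft_force: [0.8, 0.1, 0.9]
opening: 0.151
finger_force: 50.0
```

```bash
python3 look.py
```

```text
t 17.25 F [0.8 0.1 0.9] front [0.601  0.102  0.0242] sheet [0.0764 0.3218 0.0242] rack [-0.0043 -0.0008  0.0242] ypr [-2.4 18.9 -0.1]
bisc 1138 (array([619.7, 104. ]), array([85.9, 85.6]), 89.7) z [0.033 0.038 0.042] tilt x,y deg [-6.1  0.2] sheet [0.0952 0.3209] rack [0.0143 0.002 ]
```

Emit:
{"op": "apply_moves", "data": {
  "rows": [
    [-0.1,0.004,0,0,0,0,1],
    [-0.2,0.008,0,0,0,0,1],
    [-0.3,0.012,0,0,0,0,1],
    [-0.4,0.017,0.005,0,0,0,1],
    [-0.5,0.021,0.01,0,0,0,1]
  ]
}}

```text
clock: 17.92
position: [0.4457, 0.1085, 0.1393]
eef_rot: [2.162, 2.073, 0.196]
ft_force: [1.2, -0.5, 0.8]
opening: 0.152
finger_force: 50.0
```

```bash
python3 look.py
```

```text
t 17.925 F [ 1.2 -0.5  0.8] front [0.5598 0.1035 0.0242] sheet [0.0359 0.3295 0.0242] rack [-0.0455 -0.001   0.0242] ypr [-2.5 19.  -0.1]
bisc 1149 (array([618.7, 103.7]), array([84.7, 86.8]), 89.5) z [0.032 0.035 0.037] tilt x,y deg [-0.1  0.2] sheet [0.0942 0.3208] rack [0.0133 0.0017]
```

The biscuit lies flat on the rack, about 13 mm from its centre. Next I take the lifter back to its spot.

Run:
```python
from plan import *
k=lambda x,z:on(RK,RY,[x,0,z]); l=lambda x,z:on(LF,LY,[x,0,z])
plan([("up",k(-.085,.075),RY,12),("side",l(-.2,.08),LY,0),("fwd",l(-.03,.06),LY,0),("low",l(-.03,.006),LY,0)])
```

```text
up [0.393  0.1115 0.1752] [-0.642  0.038  0.45  -0.002 -0.079  0.   ]
side [ 0.3861 -0.0802  0.1515] [-0.086 -2.396 -0.296  0.    -0.133  0.054]
fwd [ 0.556  -0.0728  0.1315] [ 2.123  0.093 -0.25   0.     0.     0.   ]
low [ 0.556  -0.0728  0.0775] [ 0.     0.    -0.675  0.     0.     0.   ]
```

Emit:
{"op": "apply_moves", "data": {
  "rows": [
    [-0.2,0.01,0.05,0,0,0,1],
    [-0.35,0.02,0.15,0,-0.02,0,1],
    [-0.5,0.03,0.3,-0.001,-0.05,0,1],
    [-0.64,0.04,0.45,-0.002,-0.079,0,1]
  ]
}}

```text
clock: 18.48
position: [0.392, 0.1109, 0.1739]
eef_rot: [2.094, 2.005, 0.313]
ft_force: [-0.0, 0.3, -1.7]
opening: 0.152
finger_force: 50.0
```

Emit:
{"op": "apply_moves", "data": {
  "rows": [
    [-0.01,-0.27,-0.03,0,-0.015,0.006,1],
    [-0.02,-0.54,-0.06,0,-0.03,0.012,1],
    [-0.03,-0.8,-0.1,0,-0.044,0.018,1]
  ]
}}

```text
clock: 18.85
position: [0.3897, 0.0471, 0.1656]
eef_rot: [2.027, 1.999, 0.386]
ft_force: [-0.1, 0.1, -2.3]
opening: 0.151
finger_force: 50.0
```

Emit:
{"op": "apply_moves", "data": {
  "rows": [
    [-0.01,-0.27,-0.03,0,-0.015,0.006,1],
    [-0.02,-0.54,-0.06,0,-0.03,0.012,1],
    [-0.03,-0.8,-0.1,0,-0.044,0.018,1]
  ]
}}

```text
clock: 19.23
position: [0.3873, -0.016, 0.1574]
eef_rot: [1.961, 1.99, 0.458]
ft_force: [0.3, -0.0, -2.1]
opening: 0.15
finger_force: 50.0
```

Emit:
{"op": "apply_moves", "data": {
  "rows": [
    [-0.01,-0.27,-0.03,0,-0.015,0.006,1],
    [-0.02,-0.54,-0.06,0,-0.03,0.012,1],
    [-0.03,-0.8,-0.1,0,-0.045,0.018,1],
    [-0.03,-0.8,-0.1,0,-0.045,0.018,1]
  ]
}}

```text
clock: 19.73
position: [0.3856, -0.0798, 0.1496]
eef_rot: [1.897, 1.971, 0.529]
ft_force: [-0.8, 0.3, -2.9]
opening: 0.154
finger_force: 50.0
```

Emit:
{"op": "apply_moves", "data": {
  "rows": [
    [0.23,0.01,-0.03,0,0,0,1],
    [0.47,0.02,-0.06,0,0,0,1],
    [0.71,0.03,-0.08,0,0,0,1]
  ]
}}

```text
clock: 20.1
position: [0.447, -0.0767, 0.1449]
eef_rot: [1.887, 1.974, 0.531]
ft_force: [-0.1, -0.7, -1.6]
opening: 0.151
finger_force: 50.0
```

Emit:
{"op": "apply_moves", "data": {
  "rows": [
    [0.23,0.01,-0.03,0,0,0,1],
    [0.47,0.02,-0.06,0,0,0,1],
    [0.71,0.03,-0.08,0,0,0,1]
  ]
}}

```text
clock: 20.48
position: [0.5032, -0.0751, 0.1383]
eef_rot: [1.889, 1.972, 0.53]
ft_force: [-0.2, -0.5, -2.6]
opening: 0.152
finger_force: 50.0
```

Emit:
{"op": "apply_moves", "data": {
  "rows": [
    [0.23,0.01,-0.03,0,0,0,1],
    [0.47,0.02,-0.06,0,0,0,1],
    [0.7,0.03,-0.08,0,0,0,1],
    [0.7,0.03,-0.08,0,0,0,1]
  ]
}}

```text
clock: 20.98
position: [0.5594, -0.0731, 0.1323]
eef_rot: [1.887, 1.971, 0.53]
ft_force: [-0.6, -0.5, -1.9]
opening: 0.147
finger_force: 50.0
```

```bash
python3 look.py
python3 - <<'E'
from plan import *
l=lambda x,z:on(LF,LY,[x,0,z])
plan([("fwd",l(-.03,.06),LY,0),("low",l(-.03,.005),LY,0)])
E
```

```text
t 20.975 F [-0.6 -0.5 -1.9] front [ 0.7049 -0.0668  0.0611] sheet [0.1533 0.1391 0.0611] rack [ 0.1066 -0.1651  0.0611] ypr [ 2.5 -0.1 -0. ]
bisc 1154 (array([620. , 104.8]), array([86.6, 89. ]), 76.8) z [0.032 0.035 0.037] tilt x,y deg [-0.2 -0.2] sheet [0.0956 0.3217] rack [0.0146 0.0028]
fwd [ 0.556  -0.0728  0.1315] [-0.026  0.002 -0.005 -0.     0.     0.   ]
low [ 0.556  -0.0728  0.0765] [ 0.     0.    -0.687  0.     0.     0.   ]
```

Emit:
{"op": "apply_moves", "data": {
  "rows": [
    [0,0,-0.25,0,0.001,0,1],
    [0,0,-0.5,0,0.001,0,1],
    [0,0,-0.66,0,0.001,0,1],
    [0,0,-0.71,0,0.001,0,1],
    [0,0,-0.71,0,0.001,0,1]
  ]
}}

```text
clock: 21.65
position: [0.5577, -0.0731, 0.0756]
eef_rot: [1.89, 1.972, 0.528]
ft_force: [0.0, -0.5, -1.9]
opening: 0.153
finger_force: 50.0
```

Emit:
{"op": "apply_moves", "data": {
  "rows": [
    [0,0,-0.01,0,0,0,1],
    [0,0,-0.02,0,0,0,1],
    [0,0,-0.03,0,0,0,1],
    [0,0,-0.03,0,0,0,1]
  ]
}}

```text
clock: 22.15
position: [0.5578, -0.073, 0.0731]
eef_rot: [1.889, 1.972, 0.528]
ft_force: [0.2, -0.1, -2.0]
opening: 0.151
finger_force: 50.0
```

Emit:
{"op": "apply_moves", "data": {
  "rows": [
    [0,0,-0.005,0,0,0,1],
    [0,0,-0.01,0,0,0,1],
    [0,0,-0.01,0,0,0,1]
  ]
}}

```text
clock: 22.52
position: [0.5579, -0.073, 0.0722]
eef_rot: [1.889, 1.972, 0.528]
ft_force: [0.2, 0.1, -2.6]
opening: 0.149
finger_force: 50.0
```

```bash
python3 look.py
```

```text
t 22.525 F [ 0.2  0.1 -2.6] front [ 7.032e-01 -6.680e-02  7.000e-04] sheet [0.1516 0.1394 0.0007] rack [ 0.1049 -0.1651  0.0007] ypr [2.5 0.  0. ]
bisc 1147 (array([618.9, 103.7]), array([84.8, 86.8]), 89.5) z [0.032 0.035 0.037] tilt x,y deg [-0.2 -0.5] sheet [0.0944 0.3207] rack [0.0135 0.0017]
```

Emit:
{"op": "apply_moves", "data": {
  "rows": [
    [0,0,-0.005,0,0,0,1],
    [0,0,-0.008,0,0,0,1],
    [0,0,-0.008,0,0,0,1]
  ]
}}

```text
clock: 22.95
position: [0.5583, -0.0732, 0.0721]
eef_rot: [1.888, 1.971, 0.529]
ft_force: [-0.9, -0.0, 1.5]
opening: 0.154
finger_force: 50.0
```

Emit:
{"op": "apply_moves", "data": {
  "rows": [
    [0,0,-0.004,0,0,0,1],
    [0,0,-0.004,0,0,0,1]
  ]
}}

```text
clock: 23.2
position: [0.5584, -0.0732, 0.072]
eef_rot: [1.888, 1.971, 0.529]
ft_force: [-2.5, 1.6, 5.2]
opening: 0.148
finger_force: 50.0
```

Standing on the worktop. I ease off, release and retreat along the slope.

Emit:
{"op": "apply_moves", "data": {
  "rows": [
    [0,0,0.006,0,0,0,1],
    [0,0,0.006,0,0,0,1],
    [0,0,0.006,0,0,0,1]
  ],
  "grip_force": 5
}}

```text
clock: 23.58
position: [0.5583, -0.0732, 0.0721]
eef_rot: [1.889, 1.971, 0.529]
ft_force: [0.0, 0.5, 2.0]
opening: 0.154
finger_force: 5.0
```

Emit:
{"op": "apply_moves", "data": {
  "rows": [
    [0,0,0,0,0,0,0.6],
    [0,0,0,0,0,0,0.4],
    [0,0,0,0,0,0,0.1],
    [0,0,0,0,0,0,-0.2],
    [0,0,0,0,0,0,-0.2]
  ]
}}

```text
clock: 24.2
position: [0.5578, -0.073, 0.0717]
eef_rot: [1.889, 1.972, 0.528]
ft_force: [-0.1, -0.5, 0.4]
opening: 0.588
finger_force: 0.0
```

Emit:
{"op": "apply_moves", "data": {
  "rows": [
    [0,0,0,0,0,0,-0.4],
    [0,0,0,0,0,0,-0.4],
    [0,0,0,0,0,0,-0.4]
  ]
}}

```text
clock: 24.58
position: [0.5578, -0.073, 0.0718]
eef_rot: [1.889, 1.972, 0.528]
ft_force: [0.5, -0.1, -0.7]
opening: 0.702
finger_force: 0.0
```

Emit:
{"op": "apply_moves", "data": {
  "rows": [
    [-0.1,0,0.17,0,0,0,-0.4],
    [-0.2,-0.01,0.35,0,0,0,-0.4],
    [-0.33,-0.015,0.57,0,0,0,-0.4],
    [-0.45,-0.02,0.78,0,0,0,-0.4],
    [-0.57,-0.025,0.99,0,0,0,-0.4]
  ]
}}

```text
clock: 25.2
position: [0.5118, -0.075, 0.1515]
eef_rot: [1.889, 1.972, 0.528]
ft_force: [0.0, -0.7, -0.2]
opening: 0.701
finger_force: 0.0
```

Emit:
{"op": "apply_moves", "data": {
  "rows": [
    [-0.2,-0.01,0.35,0,0,0,-0.4],
    [-0.45,-0.02,0.7,0,0,0,-0.4],
    [-0.9,-0.025,0.95,0,0,0,-0.4]
  ]
}}

```text
clock: 25.58
position: [0.4405, -0.0772, 0.2286]
eef_rot: [1.887, 1.971, 0.529]
ft_force: [0.5, 0.1, 0.0]
opening: 0.704
finger_force: 0.0
```

Emit:
{"op": "apply_moves", "data": {
  "rows": [
    [-0.5,0,0,0,0,0,-0.4],
    [-0.5,0,0,0,0,0,-0.4],
    [-0.5,0,0,0,0,0,-0.4]
  ]
}}

```text
clock: 25.95
position: [0.4008, -0.0773, 0.2274]
eef_rot: [1.889, 1.971, 0.529]
ft_force: [-0.2, -0.5, -0.4]
opening: 0.699
finger_force: 0.0
```

```bash
python3 look.py pics/top3.png
python3 - <<'E'
from h import *
for t in("pepper_grinder","oil_bottle","blade_front"): print(t,[np.round(r["centre"],3).tolist() for r in find_in("top",t)][:2])
E
```

```text
t 25.95 F [-0.2 -0.5 -0.4] front [ 0.5463 -0.0712  0.156 ] sheet [-0.0041  0.159   0.156 ] rack [-0.0517 -0.1761  0.156 ] ypr [ 2.4 -0.1 -0. ]
bisc 1159 (array([618.7, 104.2]), array([86. , 86.7]), 89.4) z [0.032 0.035 0.037] tilt x,y deg [-0.1 -0.4] sheet [0.0943 0.3213] rack [0.0133 0.0022]
pepper_grinder [[0.774, -0.05, 0.099]]
oil_bottle [[0.781, -0.108, 0.116]]
blade_front [[0.602, -0.071, 0.004]]
```

View pics/top3.png

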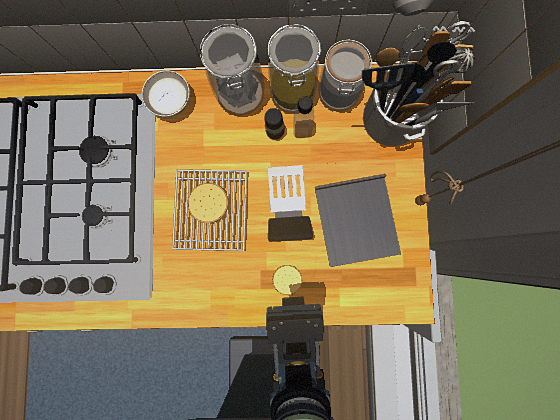

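The biscuit lies flat on the rack at (208,202). The lifter stands on bare worktop at (288,205), clear of rack and sheet, and the grinder and bottle have not moved.

```bash
python3 -c "from bench import job_done; print(job_done())"
```

```text
the job is handed in; nothing more can be done
None
```

The shortbread lies flat and wholly on the cooling rack, the lifter stands on its blade on bare worktop clear of sheet and rack, the grinder and bottle are where they were, and the job was handed in at about 26 s of the 66 s allowed.

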